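Index the carving turntable to the dowel

TASK

Turn the upright wooden blank on the carver's turntable until the brass pointer on the turning disc points at the tall round dowel on the ring around it (not at the low square block), then let go of it.

Things in the scene. Friction and masses are not known exactly. Their poses are not given: they have to be found in the camera images.
- head (a joint): Turning disc (dark wood, 112 mm across, top 45 mm above the bench) with the blank fixed upright at its centre; rad, growing counter-clockwise from above. Light friction (0.12 N m), stays where left; base and ring (210 mm across, 21 mm high) are screwed down. It starts between the ring's two marks; the dowel is reached by turning counter-clockwise, less than 1.35 rad.
- blank_top (a point): Centre of the top of the wooden blank, an oblong block standing on end with crossed pencil lines on top, on the turning axis, 119 mm above the bench. It is 42 mm along its x axis (the pointer's direction) and 28 mm along its y axis, and rises 74 mm from the disc; steel cleats hold its lowest 10 mm. Grip it across the 28 mm from above. z is up.
- pointer_tip (a point): Tip of the brass pointer, a flat bar on top of the turning disc, 70 mm from the turning axis, 47 mm above the bench. Its x axis points outward along the pointer, z is up.
- dowel_top (a point): Top of the round dowel (16 mm thick, 30 mm tall, top 51 mm above the bench), the mark to face; it stands on the light wood ring 82 mm from the turning axis. Its x axis points outward from that axis. The other mark, 1.8 rad clockwise from it, is a low square block, 22 mm wide and 11 mm tall: the wrong one.

How it is judged:
At the end, for the whole second after the job is handed in: The brass pointer points at the round dowel: the dowel's centre lies within 15 mm of the pointer's line on either side (about 10 degrees) and ahead of its tip; the disc is at rest (y of dowel_top in the frame of pointer_tip between -0.015 and 0.015 m and x of dowel_top in the frame of pointer_tip above 0 m and velocity of joint head between -0.05 and 0.05 rad/s); the robot touches nothing.
It also fails if it takes over 29 s, if anything falls off the work surface, if the arm or the gripper's body presses on something with over 40 N, if the wrist force passes 120 N, or if a joint passes its speed limit or range.

ROBOT

A 6-joint arm with a two-finger parallel gripper is mounted at the origin on a cart in front of the work surface, level with it; the furniture and walls round the work are solid. World frame = base frame: x ahead of the robot, y to its left, z up, the work surface at z = 0. Lengths are in m, angles in rad, forces in N, time in s.
With the tool pointing down it reaches from about 0.25 to 0.725 m from the base axis. Payload 4 kg.
Tool frame: the origin (TCP) lies on the front face of the gripper's body, between the roots of the fingers; the fingertips stand 73 mm ahead of it and the grasp point (between the pads) lies bot.tcp_to_grasp ahead of it (bot.tcp_to_grasp is the distance from the TCP to the grasp point, in m); z points along the fingers, y is the line along which they close (so a half turn about z gives the same grasp; the last joint's range is limited). The gripper opens to 85 mm and grips with 20 to 120 N. Pads are 22 mm wide; open, the fingers measure 114 mm over their backs; the gripper's body (76 mm by 85 mm) begins 54 mm behind the grasp point. The pads swing forward as they close: fully open they stand 13 mm farther back than shut.
Start: joints at [-1.125, 0.241, 0.005, 1.335, 0, 1.571], TCP at [0.216, -0.451, 0.304] pointing down, gripper open.
Joint ranges: [-2.72, 2.72], [-1.05, 1.87], [-1.09, 1.28], [-1.99, 2.15], [-1.42, 1.44], [-3.14, 3.14]. Speed limits (rad/s): [2.79, 2.79, 3.14, 3.14, 3.14, 3.14].

INTERFACE

Orientations are given as a unit quaternion [x, y, z, w].
In Python, from workcell import bot gives the robot as it stands.
- The arm moves only by the shell command python3 -m jog 'ROWS' [OPENING]. ROWS is JSON, one flat list of numbers, 6 for each row, row after row: the shift along the world's x, y, z scaled (see below), then the turn, a rotation vector about the world's x, y, z scaled (see below). In form: [tx, ty, tz, wx, wy, wz, tx, ty, tz, wx, wy, wz, ...]. A call has 1 to 10 rows; each row is the pose to reach, as a shift and turn from the pose commanded when the call began; what a row does not reach only later rows make up. The controller multiplies each number of a shift by 800 mm and each number of a turn by 2 rad. A row lasts 1/12 s, in which the tool goes at most 41.7 mm and 7.16 degrees, less where a joint would pass 70% of its speed; a pose out of reach is approached as far as the arm can. A call with a number of a shift or a turn outside -1 to 1 is refused whole. A call with a gripper value outside its range is refused whole. OPENING is the opening, from -1 (shut) to 1 (fully open), set as the call begins (- or left out, the last holds). The fingers move at their own pace and stop on an object; the grip force is fixed at half the most. Time passes only in rows, so rows that repeat a pose let the fingers close. It gives the time, the measured TCP pose, the force, the opening and the grip force at its end, in the units of the state.
- bot.get_obs(): the state, without advancing time (a new reading comes with each control period).
- bot.camera(name): name is "scene" or "top" or "wrist"; returns (picture, depth): 480x640x3 uint8, red, green, blue; 480x640 float32, m along the optical axis (not along the pixel's ray), 0 where there is no reading.
- bot.calibration(name): a dict with "intrinsics" (3x3 intrinsics, pixels), "pose" (4x4, takes a point from camera to world coordinates). Camera axes: x right, y up, looking along -z (the intrinsics and any distortion apply to the point x, -y, -z); pixel columns grow to the right and rows downward; lengths in m; the calibration is good to about 2 mm. A picture is of the moment at which its call begins: read the wrist's pose just before it. calibration takes no time and is no camera call; for the wrist camera it gives the pose at the moment of the call.
- bot.job_done(): hands the job in; it is judged then, once.
Trained networks look in the newest picture that a camera, given by its name, has taken for a name from the list of things; names that differ only in an ending like _2 or _b are one class to them, and where a whole thing is asked for, a point or a joint stands for the part that bears it (a point fixed in the world has none). Each returns a list of dicts, best first, with "confidence" (0 to 1); they miss things now and then, are a little off and sometimes report something else, mostly with a low value. They report only what shows in the picture. A call takes as long as a camera call.
- bot.find_in(label, camera): "at" ([x, y, z] in m, in the coordinates of the camera as it stood for that picture, good to about 4 mm: the middle of the surface that is visible of it).
- bot.tip_of(label, camera): "at" ([x, y, z] in m, in the coordinates of the camera as it stood for that picture, good to about 4 mm: a listed point, or the origin of a listed thing).
The state is a dict: "clock": time; "joint_pos": joint angles; "joint_vel": joint speeds; "tau": joint torques, N m; "eef_pos": TCP position; "tool_rot": TCP orientation; "ft_force": force on the tool from outside, world axes, zero at the start; "ft_torque": the same for the moment, N m; "grip_width": finger opening in m; "grasp_force": force on a finger pad.
Only numpy, scipy, OpenCV 4.12 (cv2) and the standard library are available. Lean on these libraries where they do the work, as an engineer would, in place of code of your own. Each camera call takes 0.05 s, during which the arm holds its last target. There are 200 camera calls.

## Working session

There is one attempt and no reset: what is moved stays moved. The work goes in short steps, Python scripts to look and compute and a shell command to move; the robot and the scene stay as the last step left them, time stands still between calls to the robot, and variables do not carry over. Pictures are saved under pics/ and viewed, at most 10 in all, crops included, and the job is handed in when it is done.

```bash
mkdir -p pics; cat > h.py <<'E'
from workcell import bot
import numpy as np, cv2
def look(cams=("scene","top"),labels=("blank_top","pointer_tip","dowel_top")):
    for c in cams:
        T=np.array(bot.calibration(c)["pose"]); im,d=bot.camera(c)
        K=np.array(bot.calibration(c)["intrinsics"])
        cv2.imwrite(f"pics/{c}_{bot.get_obs()['clock']:.2f}.png",im[:,:,::-1])
        for l in labels:
            for r in bot.tip_of(l,c)[:2]:
                p=np.array(r["at"]); w=(T@[*p,1])[:3]
                uv=K@[p[0],-p[1],-p[2]]; print(c,l,round(r["confidence"],2),w.round(4),(uv[:2]/uv[2]).round(0))
E
python3 - <<'E'
from h import *
look()
o=bot.get_obs(); print(o["clock"],o["eef_pos"],o["tool_rot"],bot.tcp_to_grasp,o["grip_width"])
E
ls pics
```

```text
scene blank_top 0.76 [0.5055 0.0275 0.1205] [296. 237.]
scene pointer_tip 0.62 [0.4362 0.0456 0.042 ] [324. 310.]
scene dowel_top 0.69 [ 0.4416 -0.0252  0.0537] [354. 278.]
top blank_top 0.98 [0.5058 0.035  0.1214] [302. 226.]
top pointer_tip 0.74 [0.4371 0.0498 0.048 ] [297. 263.]
top dowel_top 0.97 [ 0.4419 -0.0204  0.053 ] [331. 259.]
top dowel_top 0.37 [0.5023 0.0315 0.1241] [304. 227.]
0.4 [ 0.21558314 -0.45107313  0.30378821] [ 9.75254915e-01  2.21083317e-01 -7.66976773e-06 -1.31077935e-04] 0.0539 0.08540955544829101
scene_0.05.png
top_0.25.png
```

```bash
python3 - <<'E'
import cv2
a=cv2.imread("pics/top_0.25.png")[140:340,200:420]; cv2.imwrite("pics/tc.png",cv2.resize(a,None,fx=2.7,fy=2.7,interpolation=cv2.INTER_CUBIC))
E
```

```text
(no output)
```

View pics/tc.png

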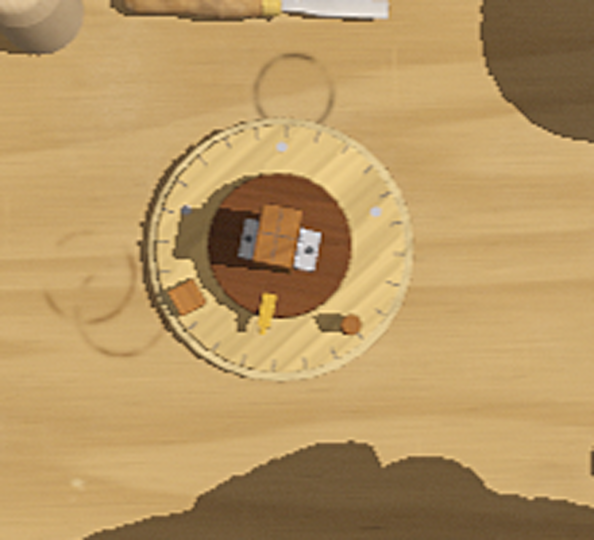

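View pics/scene_0.05.png

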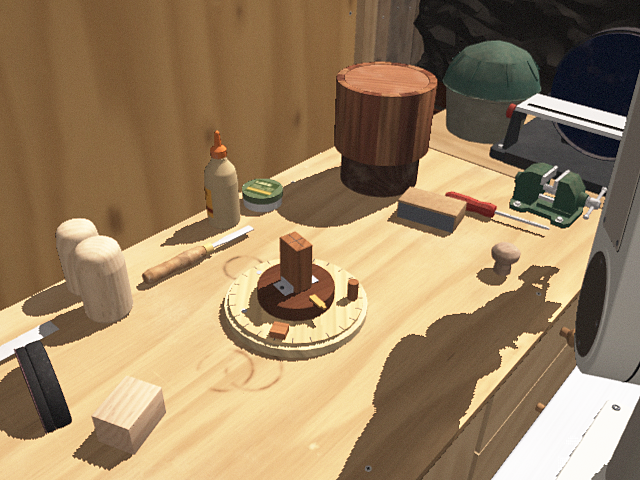

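The crop shows the pointer at (267,312), the dowel at (350,324) and the square block at (186,297), which agrees with the networks. The scene view shows a clear path to the turntable, and the dowel is about 0.93 rad counter-clockwise.

```bash
python3 -m jog '[0.36,0.6,0,0,0,0.6,0.36,0.6,0,0,0,0.6,0.36,0.6,0,0,0,0.6,0.36,0.6,0,0,0,0.6,0.36,0.6,0,0,0,0.6,0.36,0.6,0,0,0,0.6,0.36,0.6,0,0,0,0.6,0.36,0.6,0,0,0,0.6,0.36,0.6,0,0,0,0.6,0.36,0.6,0,0,0,0.6]' 1
python3 -c "
from h import *
o=bot.get_obs();print(o['joint_pos'],o['tool_rot'],o['eef_pos'],o['clock'])"
```

```text
clock: 1.23
eef_pos: [0.4306, -0.0918, 0.3042]
tool_rot: [0.678, 0.735, 0.0, 0.0]
ft_force: [0.2, -0.7, -0.6]
grip_width: 0.0857
grasp_force: 0.0
[-2.10074459e-01  1.21702710e-01 -1.40740535e-01  1.30742700e+00
 -1.64145481e-04  1.28018990e+00] [6.78068920e-01 7.34998176e-01 1.65498398e-04 4.40174618e-04] [ 0.43058222 -0.09184762  0.30423228] 1.2333
```

```bash
python3 -m jog '[0.09,0.15,0,0,0,0.62,0.09,0.15,0,0,0,0.62,0.09,0.15,0,0,0,0.62,0.09,0.15,0,0,0,0.62,0.09,0.15,0,0,0,0.62,0.09,0.15,0,0,0,0.62,0.09,0.15,0,0,0,0.62,0.09,0.15,0,0,0,0.62,0.09,0.15,0,0,0,0.62,0.09,0.15,0,0,0,0.62]'
python3 - <<'E'
from h import *
look(("wrist",))
o=bot.get_obs();print(o['joint_pos'],o['tool_rot'],o['eef_pos'],o['clock'])
E
ls pics; cp pics/wrist* pics/w1.png
```

```text
clock: 2.07
eef_pos: [0.502, 0.0263, 0.3039]
tool_rot: [0.124, 0.992, -0.0, -0.0]
ft_force: [-0.1, 0.7, 0.3]
grip_width: 0.0857
grasp_force: 0.0
wrist blank_top 0.59 [0.5025 0.0344 0.1195] [323. 236.]
wrist pointer_tip 0.88 [0.434  0.0448 0.0462] [314. 146.]
wrist dowel_top 0.69 [ 0.4411 -0.0201  0.0485] [249. 171.]
[ 5.20813330e-02  2.45816937e-01  1.18678664e-02  1.33680335e+00
 -6.63093300e-05  3.10743544e-01] [ 1.28970864e-01  9.91648383e-01 -2.86497768e-05  2.75748960e-05] [0.50197004 0.0261516  0.30391824] 2.2667
scene_0.05.png
tc.png
top_0.25.png
wrist_2.12.png
```

View pics/w1.png

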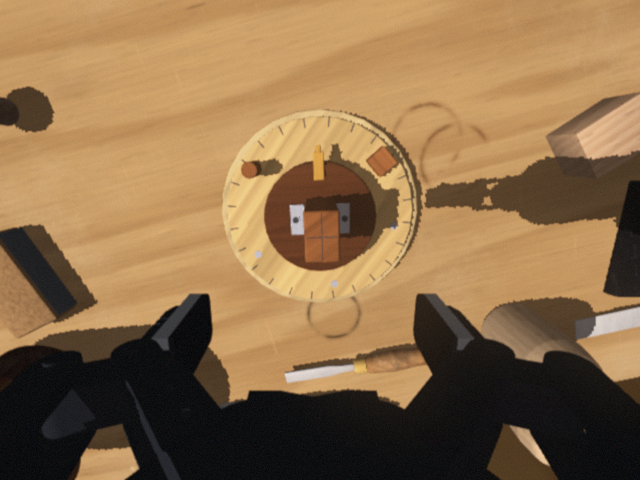

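The wrist view shows the blank's pencil cross at (322,236), the pointer tip at (319,147) and the dowel top at (250,168). The block at (382,160) is on the other side. The blank is already almost square to the fingers.

```bash
python3 - <<'E'
from h import *
c=bot.calibration("wrist");K=np.array(c["intrinsics"]);T=np.array(c["pose"])
print(T[:3,3])
def bp(u,v,z):
    d=np.linalg.inv(K)@[u,v,1]; d=T[:3,:3]@[d[0],-d[1],-d[2]]
    return (T[:3,3]+d*(z-T[2,3])/d[2])
P={k:bp(*v) for k,v in dict(blank=(322,236,.119),tip=(319,147,.047),root=(319,180,.047),dowel=(250,168,.051),ringT=(320,109,.021),ringL=(222,205,.021),ringR=(418,205,.021),ringB=(320,302,.021),tl=(304,211,.119),bl=(305,262,.119),tr=(339,211,.119),br=(339,262,.119)).items()}
for k,v in P.items(): print(k,v.round(4))
ang=lambda a,b:np.arctan2(*(P[b]-P[a])[[1,0]])
print("tip",ang("blank","tip"),ang("root","tip"),"edge",ang("bl","tl"),ang("br","tr"),"dowel",ang("blank","dowel"))
o=bot.get_obs()["tool_rot"];print("tool x ang",2*np.arctan2(o[1],o[0]),)
E
```

```text
[0.43769376 0.04238157 0.37484261]
blank [0.5021 0.0333 0.119 ]
tip [0.4366 0.0494 0.047 ]
root [0.466  0.0417 0.047 ]
dowel [ 0.4384 -0.0179  0.051 ]
ringT [0.4021 0.0599 0.021 ]
ringL [ 0.4672 -0.0634  0.021 ]
ringR [0.5201 0.1359 0.021 ]
ringB [0.6011 0.0084 0.021 ]
tl [0.4795 0.0249 0.119 ]
bl [0.5193 0.0149 0.119 ]
tr [0.4863 0.0508 0.119 ]
br [0.5262 0.0411 0.119 ]
tip 2.9009584200841587 2.8874503389693302 edge 2.8952635091495433 2.9028878942043153 dowel -2.464921572154849
tool x ang 2.8829304410848406
```

```bash
python3 -m jog '[0.001,0.009,0,0,0,0.008,0.001,0.009,0,0,0,0.008,0.001,0.009,-0.05,0,0,0.008,0.001,0.009,-0.1,0,0,0.008,0.001,0.009,-0.14,0,0,0.008,0.001,0.009,-0.17,0,0,0.008,0.001,0.009,-0.19,0,0,0.008,0.001,0.009,-0.194,0,0,0.008,0.001,0.009,-0.194,0,0,0.008,0.001,0.009,-0.194,0,0,0.008]'
python3 - <<'E'
from h import *
look(("wrist",),("blank_top",))
E
cp pics/wrist_3* pics/w2.png || ls pics
```

```text
clock: 3.1
eef_pos: [0.5034, 0.0335, 0.1495]
tool_rot: [0.12, 0.993, 0.0, 0.001]
ft_force: [-0.5, 0.4, 0.2]
grip_width: 0.0851
grasp_force: 0.0
wrist blank_top 0.71 [0.5049 0.0317 0.1202] [310. 359.]
```

View pics/w2.png

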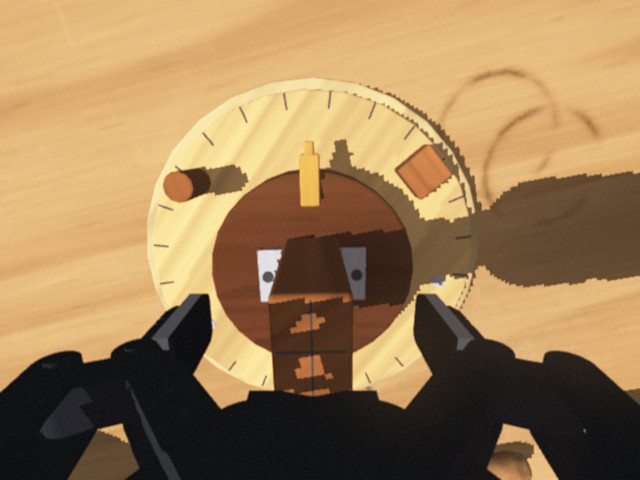

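The blank spans columns 271–353 and sits midway between the fingers (211–415). Closing now.

```bash
python3 -m jog '[0,0,0,0,0,0,0,0,0,0,0,0,0,0,0,0,0,0,0,0,0,0,0,0,0,0,0,0,0,0,0,0,0,0,0,0,0,0,0,0,0,0,0,0,0,0,0,0,0,0,0,0,0,0,0,0,0,0,0,0]' -1
```

```text
clock: 4.03
eef_pos: [0.5029, 0.0334, 0.1492]
tool_rot: [0.12, 0.993, 0.0, 0.0]
ft_force: [-2.6, -0.2, 6.1]
grip_width: 0.0276
grasp_force: 60.0
```

```bash
python3 -m jog '[0,0,0,0,0,0.02,0,0,0,0,0,0.06,0,0,0,0,0,0.1,0,0,0,0,0,0.15,0,0,0,0,0,0.2,0,0,0,0,0,0.25,0,0,0,0,0,0.3,0,0,0,0,0,0.34,0,0,0,0,0,0.38,0,0,0,0,0,0.38]' &&
python3 -m jog '[0,0,0,0,0,0.03,0,0,0,0,0,0.06,0,0,0,0,0,0.08,0,0,0,0,0,0.085,0,0,0,0,0,0.085,0,0,0,0,0,0.085,0,0,0,0,0,0.085]'
python3 - <<'E'
from h import *
look(("top","wrist"),("blank_top","pointer_tip","dowel_top"))
o=bot.get_obs();print(o["ft_force"],o["ft_torque"],o["clock"]); 
E
cp pics/wrist_[56]* pics/w3.png; ls pics
```

```text
clock: 4.87
eef_pos: [0.5029, 0.0334, 0.1492]
tool_rot: [-0.259, 0.966, 0.0, 0.0]
ft_force: [-1.3, -0.6, 5.7]
grip_width: 0.0277
grasp_force: 60.7
clock: 5.45
eef_pos: [0.5028, 0.0334, 0.1491]
tool_rot: [-0.338, 0.941, 0.0, 0.0]
ft_force: [-1.1, -0.1, 5.2]
grip_width: 0.0274
grasp_force: 60.6
wrist blank_top 0.97 [0.5007 0.0363 0.1225] [325. 360.]
wrist pointer_tip 0.65 [ 0.4475 -0.0159  0.0446] [307. 135.]
wrist pointer_tip 0.23 [0.5045 0.0337 0.1217] [311. 362.]
wrist dowel_top 0.87 [ 0.4426 -0.0211  0.0503] [305. 118.]
[-1.88657574  0.0539013   5.4227839 ] [0.01074894 0.34071656 0.07691379] 5.85
scene_0.05.png
tc.png
top_0.25.png
top_5.50.png
w1.png
w2.png
w3.png
wrist_2.12.png
wrist_3.15.png
wrist_5.70.png
```

View pics/w3.png

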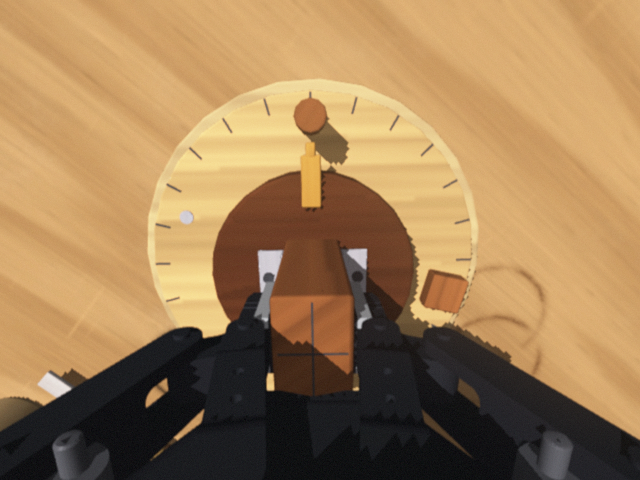

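The pointer at (311,145–205) is in line with the dowel at (310,116). I'll open the fingers while holding still, then rise straight up.

```bash
python3 -m jog '[0,0,0,0,0,0,0,0,0,0,0,0,0,0,0,0,0,0,0,0,0,0,0,0,0,0,0,0,0,0,0,0,0,0,0,0,0,0,0,0,0,0,0,0,0,0,0,0,0,0,0,0,0,0]' 1 &&
python3 -m jog '[0,0,0.02,0,0,0,0,0,0.05,0,0,0,0,0,0.1,0,0,0,0,0,0.15,0,0,0,0,0,0.18,0,0,0,0,0,0.19,0,0,0,0,0,0.19,0,0,0,0,0,0.19,0,0,0,0,0,0.19,0,0,0]'
python3 - <<'E'
from h import *
look(("wrist",))
print(bot.get_obs()["clock"])
E
cp $(ls -t pics/wrist_* | head -1) pics/w4.png
```

```text
clock: 6.6
eef_pos: [0.5028, 0.0333, 0.1487]
tool_rot: [-0.338, 0.941, -0.0, 0.0]
ft_force: [0.2, -0.3, -0.7]
grip_width: 0.0853
grasp_force: 0.0
clock: 7.35
eef_pos: [0.5019, 0.0333, 0.2987]
tool_rot: [-0.338, 0.941, 0.0, -0.002]
ft_force: [-0.6, 0.2, -0.8]
grip_width: 0.0851
grasp_force: 0.0
wrist blank_top 0.94 [0.4998 0.0363 0.121 ] [317. 242.]
wrist pointer_tip 0.93 [ 0.4487 -0.0148  0.0442] [308. 145.]
wrist dowel_top 0.69 [ 0.4395 -0.0204  0.0487] [310. 133.]
7.55
```

View pics/w4.png

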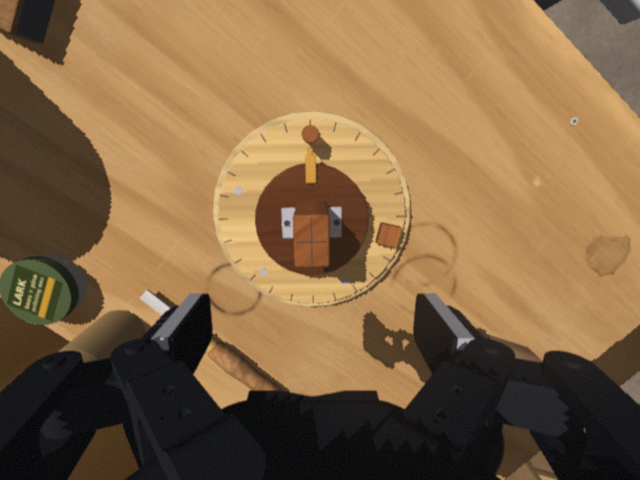

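The pointer at (311,150–183) still points at the dowel at (310,134). The gripper is open and well clear of the blank.

```bash
python3 -c "
from workcell import bot
print(bot.job_done())"
```

```text
the job is handed in; nothing more can be done
None
```

The blank is turned so the brass pointer faces the round dowel, the gripper has let go and is clear, and I handed the job in at about 7.6 s; no verdict came back.

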